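Run a solenoid coil into the coil tester and hold it at the click

ROBOT

A 6-joint arm with a two-finger parallel gripper is mounted at the origin on a cart in front of the work surface, level with it; the furniture and walls round the work are solid. World frame = base frame: x ahead of the robot, y to its left, z up, the work surface at z = 0. Lengths are in m, angles in rad, forces in N, time in s.
With the tool pointing down it reaches from about 0.25 to 0.775 m from the base axis. Payload 4 kg.
Tool frame: the origin (TCP) lies between the finger pads, 19 mm behind the fingertips; this is the grasp point; z points along the fingers, y is the direction in which the jaws open and shut (so a half turn about z gives the same grasp; the last joint's range is limited). The gripper opens to 85 mm and grips with 20 to 120 N. Pads are 22 mm wide; open, the fingers measure 114 mm over their backs; the gripper's body (76 mm by 85 mm) begins 54 mm behind the grasp point. The pads swing forward as they close: fully open they stand 13 mm farther back than shut.
Start: joints at [-1.259, 0.087, 1.371, -0, 1.684, -0.103], TCP at [0.222, -0.503, 0.25] pointing down, gripper open.
Joint ranges: [-3.1, 3.1], [-0.76, 2.03], [0.27, 2.55], [-1.08, 4.22], [0.17, 2.65], [-2.57, 2.57]. Speed limits (rad/s): [2.79, 2.79, 3.14, 3.14, 3.14, 3.14].

INTERFACE

Orientations are given as a unit quaternion [w, x, y, z].
In Python, from workcell import arm, fingers, inverse_kinematics, observe, cams gives the robot as it stands. Calls block until the motion is done:
- arm.movep(position, orientation): joint-space move of the TCP to a pose.
- arm.move_l(position, rot=None, velocity=0.15): straight line of the TCP; rot=None keeps the orientation; velocity is the mean speed in m/s.
- arm.move_joints(angles): joint-space move.
- fingers.command_gripper(opening, grip_force=None): finger opening in m; grip_force is the grip in N (None keeps the last); returns when the fingers have stopped.
- arm.dwell(seconds).
- inverse_kinematics(position, orientation): joint angles nearest the present ones, or None.
- observe(): the state.
- cams.read_camera(name): name is "scene" or "top" or "wrist"; returns a dict with "frame" (384x512x3 uint8, red, green, blue), "fx", "fy", "cx", "cy" (pixels), "k1" (the pictures are not rectified: a ray, as slopes to the right and down, at radius r is drawn at 1 + k1 r^2 times it, then the intrinsics apply), "position" and "attitude" of the camera in the world; the wrist camera has in their place "hand_eye" (4x4, takes a point from camera to tool coordinates, whose origin is the TCP and whose axes are the flange's). Camera axes: x right, y down, z forward; pixel columns grow to the right and rows downward; lengths in m; the calibration is good to about 2 mm. A picture is of the moment at which its call begins: read the wrist's pose just before it. There is no depth.
A pose or a line that the arm cannot do raises arm.MotionError and nothing moves.
- arm.hand_in(): hands the job in, once; it reports no verdict.
The state is a dict: "t": time; "joints": joint angles; "qvel": joint speeds; "joint_efforts": joint torques, N m; "eef_pos": TCP position; "orientation": TCP orientation; "force": force on the tool from outside, world axes, zero at the start; "torque": the same for the moment, N m; "opening": finger opening in m.
Only numpy, scipy, OpenCV 4.12 (cv2) and the standard library are available. Lean on these libraries where they do the work, as an engineer would, in place of code of your own. Each camera call takes 0.05 s, during which the arm holds its last target. There are 200 camera calls.

TASK

Check the tall coil for shorted turns: slide the taller of the two wound coils straight up off its spindle on the coil stand and seat it fully down over the core pin of the tester's shuttle while the shuttle is still out in front of the test head. Then take the shuttle by its knob, slide it into the test head until you feel its spring ball drop into the notch of the rail, and finish like that, still gripping the knob with the shuttle held at the notch, so that I can take the reading. Leave the short coil on its spindle and do not shift the other things on the bench.

Things in the scene. Friction and masses are not known exactly. Their poses are not given: they have to be found in the camera images.
- tall_coil: the taller solenoid coil: round bobbin with black end flanges of 44 mm diameter and a copper winding almost flush with them, 36 mm tall, bore 18 mm, about 130 g; two brass terminals stand 6 mm up from the top flange 14.5 mm off the axis (inside the 44 mm outline). Origin: centre of its underside, z up along the bore. Its yaw does not matter. It starts on one of the two spindles of the coil stand
- short_coil: the shorter coil, same diameter and bore but only 22 mm tall; on the other spindle of the stand. Origin: centre of its underside. To be left alone
- coil_stand: fixed steel coil stand: foot 160 mm (its x) by 62 mm (its y) by 10 mm high with two upright spindles of 14 mm diameter at x = -40 and +40 mm, their tips 60 mm above the bench. Coils rest with their undersides 11 mm above the bench. Origin: centre of its underside, on the bench. The fingers fit best when they close along its y, across the line of the spindles
- coil_tester: fixed coil tester: aluminium base 110 mm (its x) by 350 mm (its y), a steel rail along y, and at its -y end the test head, a grey arch over the rail (98 mm wide, 60 mm deep along y, 101 mm high, opening 66 mm wide and 79 mm high above the bench). Origin: on the bench, about the middle of the base; the rail runs along its y, and the shuttle travels along its -y into the head
- shuttle (a joint): travel of the shuttle towards the test head (the tester's -y), m: 0 = out at the rear stop, 0.110 = ball in the notch and pin amid the head, 0.130 = far stop. Starts at 0 to 0.02. It slides with about 2 N; in the last 3 to 4 mm before the notch the ball pulls it ahead with up to 4 N, at the notch the pull dies away, and about 7 N push it on out of the notch
- core_pin (a point): seat of the core pin on the shuttle: centre of the white seat disc on which a coil's underside rests, 29 mm above the bench. The steel pin of 14 mm diameter stands 31 mm up from here, its top 10 mm tapered to 6 mm. The shuttle's plate round it is 27 mm above the bench, 50 mm wide, and reaches 25 mm from the pin's axis towards the head
- knob (a point): centre of the top of the shuttle's black round knob, 65 mm above the bench: 26 mm diameter, 29 mm tall, on a thin stem; it stands 110 mm from the core pin on the side away from the head. The knob does not turn or lift
- plunger (a point): tip of the spring ball on the shuttle, on the front (-x) face of the rail, 14 mm above the bench; the brass plunger body sticks out there at the front of the shuttle
- notch (a point): the one notch, 7 mm wide, in the front (-x) face of the rail, 14 mm above the bench; a thin dark line is scribed on the base beside it. When the ball is in it, the plunger point is here
- detent_ball (a joint): how far the spring ball stands out, m: about 0.0007 while it runs on the plain rail, 0.0018 when it sits in the notch
- carb_air_horn: carburettor top casting, 81x77x50 mm, loose on the bench behind the work; leave it
- bowl_casting: carburettor body casting, 75x96x34 mm, loose behind the work; leave it
- parts_jar: jar with a black lid, 54 mm diameter, 78 mm tall, loose to the left of the coil stand; leave it
Mind the look-alikes: they are no part of the job. Leave any blue, green or purple look-alike of the tall_coil alone.

How it is judged:
On the way, in this order (a step that is already met when the one before it is completed fails the run):
1. the tall coil is lifted clear off its spindle (height (world z) of tall_coil above 0.061 m), for 0.1 s.
2. the tall coil is seated on the core pin with the shuttle still out in front of the head (travel under 40 mm) (horizontal distance between tall_coil and core_pin below 0.005 m and z of tall_coil in the frame of core_pin below 0.003 m and angle between tall_coil's own z axis and vertical below 0.08 rad and contact force between the fingers and tall_coil below 0.1 N and value of joint shuttle below 0.04 m), for 0.2 s.
3. the shuttle stands at the notch with the ball in it (value of joint shuttle between 0.1075 and 0.1125 m and value of joint detent_ball above 0.0012 m), for 0.2 s.
At the end, for the whole second after the job is handed in: fingers grip the knob (over 2 N, TCP within 15 mm of its axis, at most 12 mm over its top), shuttle within 2.5 mm of the notch and its ball out by over 1.2 mm, tall coil at rest on the pin (5 mm off axis, 3 mm off the seat, 0.08 rad tilt at most), untouched by the robot; short coil moved under 8 mm (all of step 3 and contact force between the fingers and shuttle above 2 N and horizontal distance between the grasp point and knob below 0.015 m and z of the grasp point in the frame of knob below 0.012 m and horizontal distance between tall_coil and core_pin below 0.005 m and z of tall_coil in the frame of core_pin below 0.003 m and angle between tall_coil's own z axis and vertical below 0.08 rad and contact force between the arm and tall_coil below 0.1 N and distance of short_coil from where it was at the start of the episode below 0.008 m and linear speed of tall_coil below 0.02 m/s); the arm keeps its last pose, push and grip.
It fails at once if the short coil is disturbed (distance of short_coil from where it was at the start of the episode above 0.012 m).
It fails at once if something else on the bench is shifted by more than 20 mm (distance of any of carb_air_horn, bowl_casting, parts_jar from where it was at the start of the episode above 0.02 m).
It also fails if it takes over 69 s, if anything falls off the work surface, if the arm or the gripper's body presses on something with over 40 N, if the wrist force passes 120 N, or if a joint passes its speed limit or range.

## Working session

There is one attempt and no reset: what is moved stays moved. The work goes in short steps, each a Python script; the robot and the scene stay as the last script left them, time stands still between calls to the robot, and variables do not carry over. Pictures are saved under pics/ and viewed, about 8 in all and at most 12, crops included, and the job is handed in when it is done.

```bash
ls; mkdir -p pics; cat > h.py <<'E'
import numpy as np, cv2
from workcell import arm, fingers, inverse_kinematics, observe, cams
from scipy.spatial.transform import Rotation as R
def rot(q): return R.from_quat([q[1],q[2],q[3],q[0]]).as_matrix()
def down(yaw):  # tool z down, tool y (jaw) along world angle yaw
    y=np.array([np.cos(yaw),np.sin(yaw),0]); z=np.array([0,0,-1.]); x=np.cross(y,z)
    q=R.from_matrix(np.c_[x,y,z]).as_quat(); return [q[3],q[0],q[1],q[2]]
def snap(name):
    s=observe(); c=cams.read_camera(name)
    if 'hand_eye' in c:
        H=np.array(c['hand_eye']); Rt=rot(s['orientation'])
        c['Rw']=Rt@H[:3,:3]; c['pw']=Rt@H[:3,3]+np.array(s['eef_pos'])
    else:
        c['Rw']=rot(c['attitude']) if np.size(c['attitude'])==4 else np.array(c['attitude']); c['pw']=np.array(c['position'])
    return c
def ray(c,uv):
    a=np.array([(uv[0]-c['cx'])/c['fx'],(uv[1]-c['cy'])/c['fy']]); b=a.copy()
    for _ in range(20): b=a/(1+c['k1']*(b@b))
    return c['Rw']@np.array([b[0],b[1],1.])
def onz(c,uv,z):
    d=ray(c,uv); return c['pw']+d*(z-c['pw'][2])/d[2]
def proj(c,p):
    q=c['Rw'].T@(np.array(p)-c['pw']); b=q[:2]/q[2]; b=b*(1+c['k1']*(b@b))
    return np.array([b[0]*c['fx']+c['cx'],b[1]*c['fy']+c['cy']])
def save(img,n,s=1.0): cv2.imwrite('pics/'+n,cv2.resize(img[:,:,::-1],None,fx=s,fy=s,interpolation=cv2.INTER_CUBIC))
E
python3 - <<'E'
from h import *
import pickle
for n in('top','scene'):
    c=snap(n); pickle.dump(c,open(n+'.pkl','wb')); print(n,c['fx'],c['k1'],c['pw'],c['Rw'].round(2).tolist()); save(c['frame'],n+'.png',1.5)
print(observe())
E
```

```text
pics
top 401.23056030970014 -0.14535839858314245 [0.50360502 0.20475455 1.18850647] [[0.02, -1.0, 0.08], [-1.0, -0.02, 0.01], [-0.01, -0.08, -1.0]]
scene 437.9824351636478 -0.12732437978186614 [0.00100041 0.64693865 0.83301349] [[-0.59, -0.57, 0.57], [-0.81, 0.42, -0.41], [-0.0, -0.7, -0.71]]
{'t': 0.1, 'joints': array([-1.25910563e+00,  8.78574058e-02,  1.37210601e+00, -5.45173187e-06,
        1.68358746e+00, -1.03083521e-01]), 'qvel': array([-0.00084145, -0.00060839, -0.00469943, -0.00120503,  0.00040004,
       -0.00112077]), 'joint_efforts': array([ 2.22500174e-03, -3.53015220e+01, -3.14218426e+01, -5.29168551e-05,
        7.98274996e-03,  4.16943067e-06]), 'eef_pos': array([ 0.22151737, -0.50297187,  0.24896762]), 'orientation': array([-9.73505002e-04,  9.78571852e-01,  2.05903309e-01, -1.04633549e-04]), 'force': array([-0.04289394, -0.2154557 , -0.33742103]), 'torque': array([-0.01833273,  0.01477534,  0.01606819]), 'opening': 0.08551621906117332}
```

View pics/top.png

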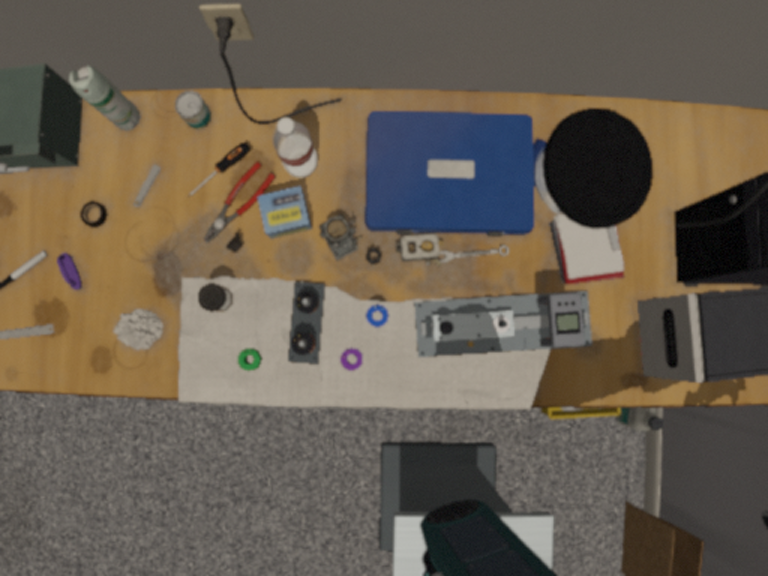

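View pics/scene.png

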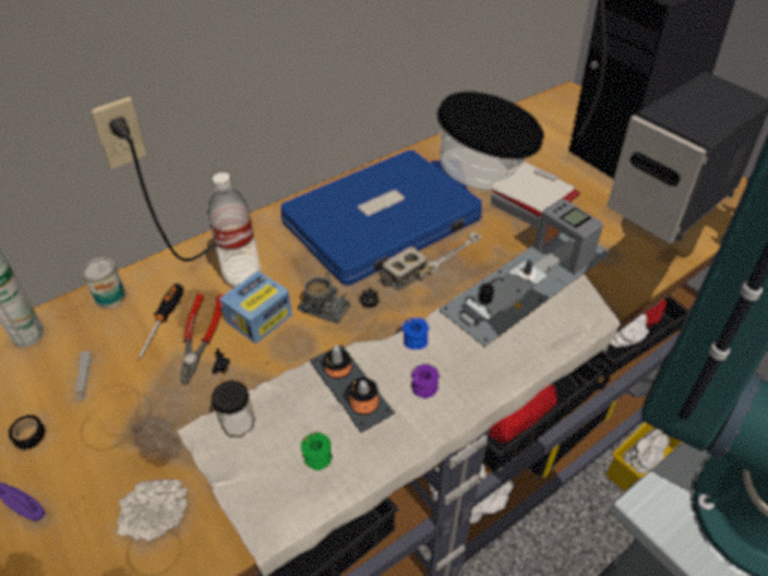

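Top view (1.5x): coil stand at (305,322) with black-flanged coils at (307,300) and (303,340), knob at (446,327), pin at (503,323), head at (568,318). The coloured look-alikes are blue (376,316), purple (351,359) and green (250,359). Tall-coil candidates in the scene view are the copper ones at (337,362) and (363,395); I'll enlarge them.

```bash
python3 - <<'E'
from h import *
import pickle
t=pickle.load(open('top.pkl','rb')); s=pickle.load(open('scene.pkl','rb'))
a=s['frame'][220:290,195:275]; b=t['frame'][180:245,180:260]; 
a=cv2.resize(a,(400,350),interpolation=3);b=cv2.resize(b,(400,325),interpolation=3)
im=np.zeros((350,800,3),np.uint8); im[:,:400]=a; im[:325,400:]=b
save(im,'crop1.png')
for n,uv,z in[('coilA',(307,300),.05),('coilB',(303,340),.05),('knob',(446,327),.065),('pin',(503,323),.06),('head',(568,318),.101),('jar',(213,297),.078)]:
    print(n,onz(t,np.array(uv)/1.5,z).round(3))
E
```

```text
coilA [0.568 0.334 0.05 ]
coilB [0.492 0.339 0.05 ]
knob [0.521 0.071 0.065]
pin [ 0.53  -0.037  0.06 ]
head [ 0.54  -0.149  0.101]
jar [0.568 0.508 0.078]
```

View pics/crop1.png

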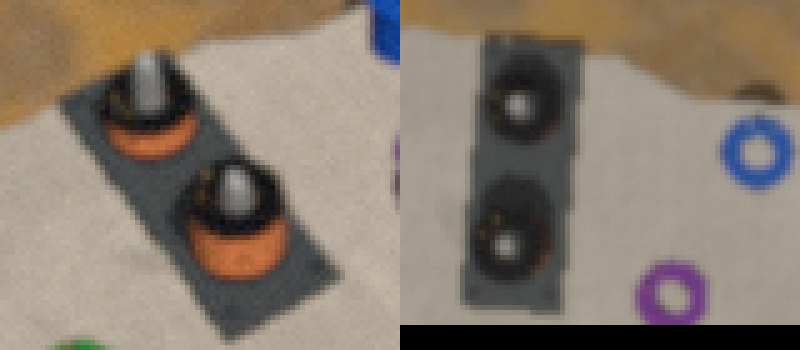

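The near coil (crop left at (238,220), B) is the tall one: it shows a thicker copper band, and less of its spindle stands out. Both coloured rings and A are excluded. I'll go above B for a close look.

```bash
python3 - <<'E'
from h import *
import pickle
q=down(np.pi/2)
for y in (np.pi/2,-np.pi/2):
    j=inverse_kinematics([0.49,0.337,0.20],down(y)); print(y,None if j is None else np.round(j,2), [np.round(inverse_kinematics(p,down(y)),2) for p in([.53,-.037,.1],[.52,.07,.06])])
j1=inverse_kinematics([0.49,0.337,0.20],down(np.pi/2)); j2=inverse_kinematics([0.49,0.337,0.20],down(-np.pi/2))
y=np.pi/2 if (j2 is None or (j1 is not None and abs(j1[5])<abs(j2[5]))) else -np.pi/2
print('use',y)
arm.movep([0.35,0.1,0.25],down(y)); arm.movep([0.49,0.337,0.20],down(y))
c=snap('wrist'); pickle.dump(c,open('w1.pkl','wb')); save(c['frame'],'w1.png',1.5)
print(observe()['t'],c['pw'],c['Rw'].round(2).tolist(),proj(c,[.492,.339,.06]))
E
```

```text
1.5707963267948966 [ 0.51  0.2   1.34 -0.    1.6  -1.06] [array([-0.18,  0.12,  1.63, -0.  ,  1.38, -1.75]), array([ 0.03,  0.15,  1.69, -0.  ,  1.3 , -1.55])]
-1.5707963267948966 [ 0.51  0.2   1.34 -0.    1.6   2.08] [array([-0.18,  0.12,  1.63, -0.  ,  1.38,  1.39]), array([ 0.03,  0.15,  1.69, -0.  ,  1.3 ,  1.6 ])]
use 1.5707963267948966
3.4417 [0.41798472 0.33738484 0.32593025] [[0.0, 0.96, 0.29], [1.0, 0.0, -0.0], [-0.0, 0.29, -0.96]] [260.48923408 183.34976381]
```

View pics/w1.png

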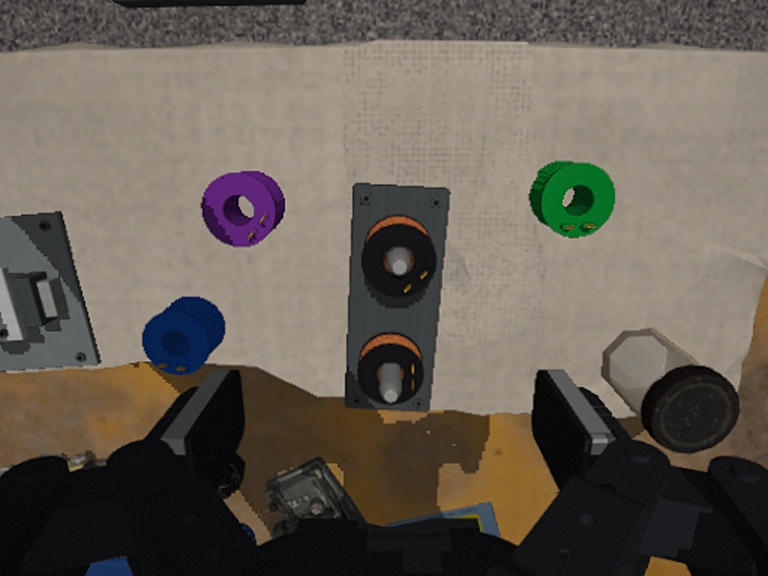

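Wrist view (1.5x): the tall coil's flange is at (398,260) with its spindle tip near (398,266), the short coil is at (390,372), and the foot corners are (353,183), (449,187), (428,410) and (346,408).

```bash
python3 - <<'E'
from h import *
import pickle
c=pickle.load(open('w1.pkl','rb'))
C=[onz(c,np.array(u)/1.5,.010) for u in((353,183),(449,187),(428,410),(346,408))]
for p in C: print(p.round(4))
m=np.mean(C,0); d=(C[3]+C[2]-C[0]-C[1])/2; L=np.linalg.norm(d); d/=L; print('centre',m,'len',L,'w',np.linalg.norm(C[0]-C[1]),'dir',d)
print('spindles',(m-.04*d).round(4),(m+.04*d).round(4),'jaw yaw',np.degrees(np.arctan2(d[0],-d[1])))
hsv=cv2.cvtColor(c['frame'],cv2.COLOR_RGB2HSV); g=hsv[:,:,2]
x0,y0,x1,y1=235,138,296,200
k=((g<48)).astype(np.uint8); k[:y0]=0;k[y1:]=0;k[:,:x0]=0;k[:,x1:]=0
cs,_=cv2.findContours(k,cv2.RETR_EXTERNAL,cv2.CHAIN_APPROX_NONE); b=max(cs,key=cv2.contourArea)
h=cv2.convexHull(b); e=cv2.fitEllipse(h); print(e, cv2.boundingRect(b)); print('flange',onz(c,e[0],.047))
n=.047;print('diam px', [np.linalg.norm(proj(c,m-.04*d+[0,0,.037])-proj(c,m-.04*d+[0.0,.022,.037]))*2])
print('tipB',onz(c,np.array((398,266))/1.5,.06))
E
```

```text
[0.4459 0.3155 0.01  ]
[0.4484 0.3759 0.01  ]
[0.6071 0.3664 0.01  ]
[0.6055 0.3072 0.01  ]
centre [0.52673092 0.34125324 0.01      ] len 0.15945478378569097 w 0.060465498370746315 dir [ 9.98441567e-01 -5.58071465e-02  1.74065493e-16]
spindles [0.4868 0.3435 0.01  ] [0.5667 0.339  0.01  ] jaw yaw 86.8008239655426
((265.2314453125, 176.06829833984375), (51.428104400634766, 55.049957275390625), 17.678043365478516) (241, 149, 51, 51)
flange [0.48903605 0.34319815 0.047     ]
diam px [np.float64(50.60901756506968)]
tipB [0.48680898 0.34301819 0.06      ]
```

```bash
python3 - <<'E'
from h import *
import pickle
arm.movep([0.49,0.01,0.22],down(np.pi/2))
c=snap('wrist'); pickle.dump(c,open('w2.pkl','wb')); save(c['frame'],'w2.png',1.5)
print(observe()['t'],proj(c,[.53,-.037,.06])*1.5)
E
```

```text
4.7333 [308.34889632 325.92056323]
```

View pics/w2.png

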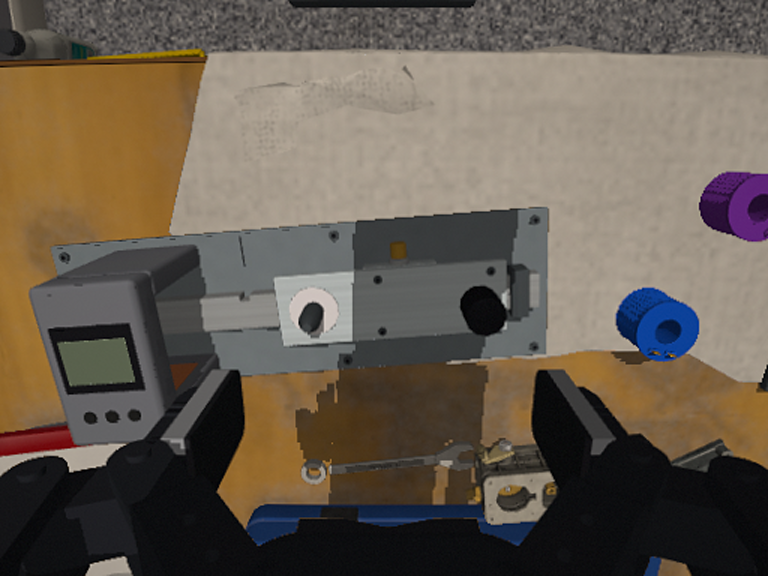

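Wrist view (1.5x): seat disc at (315,311), pin tip (310,328), knob (485,310), plunger (398,250), scribed line x≈241 at rows 235–268, and rail notch near (243,297).

```bash
python3 - <<'E'
from h import *
import pickle
c=pickle.load(open('w2.pkl','rb'));f=c['frame']
hsv=cv2.cvtColor(f,cv2.COLOR_RGB2HSV)
print('disc px',f[200,212],'plate',f[190,190],'knob',f[205,323], 'plunger',f[166,265])
def ell(mask,box,n,z):
    k=np.zeros(mask.shape,np.uint8); x0,y0,x1,y1=box; k[y0:y1,x0:x1]=mask[y0:y1,x0:x1]
    k=cv2.morphologyEx(k,cv2.MORPH_OPEN,np.ones((2,2)))
    b=max(cv2.findContours(k,0,1)[0],key=cv2.contourArea); h=cv2.convexHull(b); e=cv2.fitEllipse(h)
    p=onz(c,e[0],z); print(n,np.round(e[0],1),np.round(e[1],1),cv2.boundingRect(b),p.round(4)); return p
r,g,b=[f[:,:,i].astype(int) for i in range(3)]
s=ell((r>195)&(r>b+2),(185,180,235,235),'disc',.029)
ell(hsv[:,:,2]<35,(300,180,345,232),'knob',.065)
ell((r>b+40),(255,150,280,180),'plunger',.014)
for n,u,z in[('tip',(308,331),.06),('knobtop',(487,312),.065),('plungerfront',(398,257),.014),('line0',(241,235),.01),('line1',(243,268),.01),('notch',(243,297),.014)]: print(n,onz(c,np.array(u)/1.5,z).round(4))
C=[onz(c,np.array(u)/1.5,.010) for u in((547,208),(547,354),(52,246))]
d=C[2]-C[0]; print('base len',np.linalg.norm(d),d/np.linalg.norm(d),'w',np.linalg.norm(C[1]-C[0]))
z=f[130:230,130:290]; save(np.hstack([z]),'crop2.png',5)
E
```

```text
disc px [208 197 193] plate [173 177 173] knob [ 9  9 11] plunger [89 65 18]
disc [209.5 207.6] [29.2 32.1] (194, 193, 32, 28) [ 0.5316 -0.0377  0.029 ]
knob [322.6 207.9] [27.7 34.5] (308, 192, 31, 33) [0.5188 0.07   0.065 ]
plunger [266.1 167.4] [11.5 11.9] (261, 162, 11, 12) [0.4931 0.0199 0.014 ]
tip [ 0.5334 -0.0374  0.06  ]
knobtop [0.5189 0.0719 0.065 ]
plungerfront [0.4972 0.0191 0.014 ]
line0 [ 0.4827 -0.0891  0.01  ]
line1 [ 0.5062 -0.0896  0.01  ]
notch [ 0.5263 -0.0902  0.014 ]
base len 0.3457725986311774 [ 0.07624499 -0.99708911  0.        ] w 0.108579139656809
```

View pics/crop2.png

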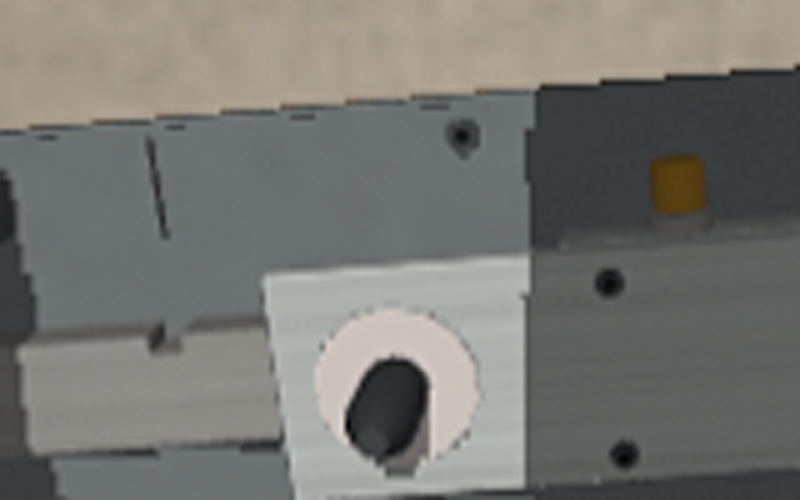

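```bash
python3 - <<'E'
from h import *
import pickle
q=down(np.radians(86.8)); x,y=.4872,.3432
arm.movep([x,y,.15],q); fingers.command_gripper(.075,40); 
arm.move_l([x,y,.09],velocity=.15); arm.move_l([x,y,.034],velocity=.06)
print('pre',observe()['force'].round(1)); fingers.command_gripper(.03,40); arm.dwell(.2)
s=observe(); print('grip',s['opening'],s['force'].round(1),s['eef_pos'].round(4))
arm.move_l([x,y,.10],velocity=.06); arm.move_l([x,y,.16],velocity=.1); arm.dwell(.2)
s=observe(); print('lift',s['opening'],s['force'].round(1),s['t'])
c=snap('wrist'); pickle.dump(c,open('w3.pkl','wb')); save(c['frame'],'w3.png',1.5)
p=np.array(s['eef_pos']); print('expected flange centre px*1.5',proj(c,p+[0,0,.013])*1.5)
E
```

```text
pre [-0.5 -0.4  0.4]
grip 0.04299434589131684 [-0.8 -0.2  5.4] [0.4877 0.3435 0.0348]
lift 0.043030919859430014 [-0.5  1.4 -1.1] 10.7083
expected flange centre px*1.5 [382.54467469 426.91154177]
```

View pics/w3.png

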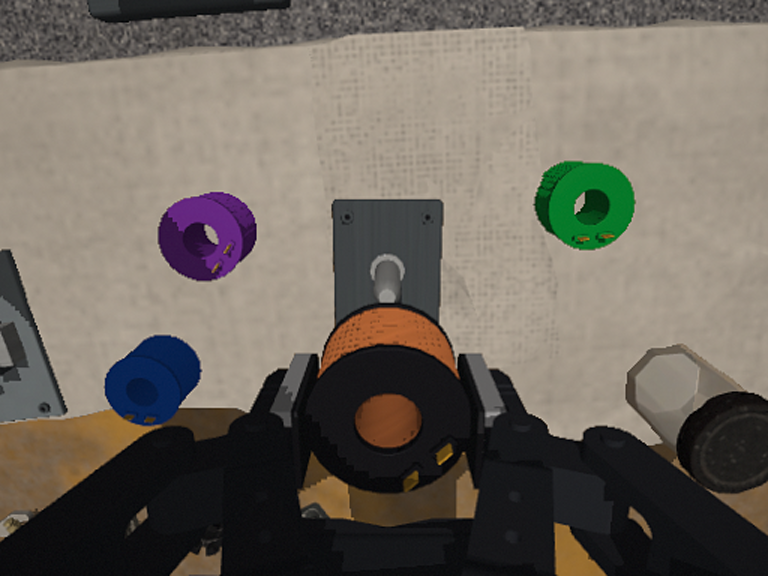

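The coil is in the grip, level, with its bore at (388,419) against an expected (382,427). That is about −2 mm in x and +1 mm in y, which I'll partly compensate. Next is placing it with force monitoring.

```bash
python3 - <<'E'
from h import *
q=down(np.radians(86.8)); x,y=.534,-.0385
arm.movep([.49,.15,.17],q); arm.movep([x,y,.13],q); arm.dwell(.3)
f0=observe()['force']; print('f0',f0.round(1))
arm.move_l([x,y,.088],velocity=.08)
for z in np.arange(.086,.0535,-.003):
    arm.move_l([x,y,z],velocity=.04); s=observe(); f=s['force']-f0
    print(round(z,4),f.round(1),s['eef_pos'].round(4))
    if f[2]>8 or np.hypot(f[0],f[1])>12: print('STOP'); break
print(s['t'])
E
```

```text
f0 [-0.2  1.7 -2.2]
0.086 [ 0.3 -1.   1.2] [ 0.5343 -0.0386  0.0864]
0.083 [ 0.5 -0.4  0.9] [ 0.5338 -0.0385  0.0828]
0.08 [ 0.7 -1.4  0.7] [ 0.5338 -0.0385  0.0796]
0.077 [ 0.4 -1.3 -0.1] [ 0.5338 -0.0385  0.0767]
0.074 [-1.  -2.5  0.3] [ 0.5333 -0.0388  0.0735]
0.071 [-3.  -3.1  1.6] [ 0.5332 -0.0386  0.0703]
0.068 [-5.1 -3.2  1.2] [ 0.5333 -0.0386  0.0675]
0.065 [-4.  -3.9  2.3] [ 0.5333 -0.0386  0.0648]
0.062 [-5.5 -4.   3.4] [ 0.5332 -0.0387  0.0618]
0.059 [-5.2 -3.2  2.6] [ 0.5332 -0.0386  0.0588]
0.056 [-5.3 -4.5  2. ] [ 0.5331 -0.0386  0.0559]
16.0833
```

```bash
python3 - <<'E'
from h import *
import pickle
x,y=.5325,-.0395
arm.move_l([x,y,.056],velocity=.03); print(observe()['force'].round(1))
for z in(.0545,.0535,.0528):
    arm.move_l([x,y,z],velocity=.03); s=observe(); print(z,s['force'].round(1))
    if s['force'][2]>8: break
fingers.command_gripper(.058); arm.dwell(.3); s=observe(); print(s['opening'],s['force'].round(1))
arm.move_l([x,y,.13],velocity=.1)
arm.movep([.49,.01,.22],down(np.pi/2)); arm.dwell(.2)
c=snap('wrist'); pickle.dump(c,open('w4.pkl','wb')); save(c['frame'],'w4.png',1.5); print(observe()['t'],observe()['force'].round(1))
for p in([.5325,-.0377,.065],[.5325,-.0377,.029]): print((proj(c,p)*1.5).round(0))
E
```

```text
[-1.6 -0.6 -1.6]
0.0545 [-0.6  1.2 -2.2]
0.0535 [-0.2  0.9  0.5]
0.0528 [-2.   0.4  4.3]
0.05791336348334296 [ 0.8 -0.7  0.7]
19.375 [-0.2  0.7 -0.1]
[307. 337.]
[316. 316.]
```

View pics/w4.png

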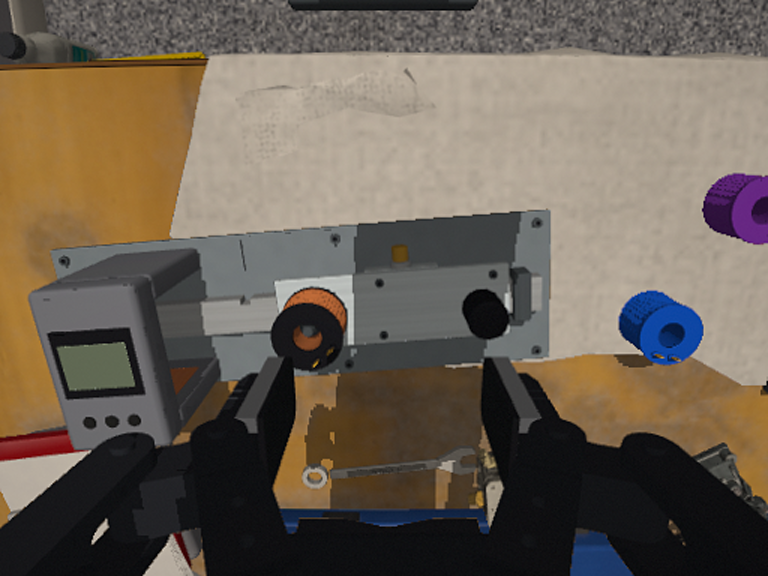

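The coil is seated: pin tip visible down the bore at (309,330), about 4 N of contact felt at the predicted seat height. The knob is at (487,312), with a stop block right behind it at (525,290), so I'll close the jaws across the rail.

```bash
python3 - <<'E'
from h import *
import pickle
q=down(np.radians(4.4)); x,y=.5215,.0715
fingers.command_gripper(.07); arm.movep([x,y,.15],q); arm.dwell(.3); f0=observe()['force']; print(f0.round(1))
arm.move_l([x,y,.085],velocity=.1); arm.move_l([x,y,.056],velocity=.05); print(observe()['force'].round(1))
fingers.command_gripper(.028,20); arm.dwell(.1); s=observe(); print(s['opening'],s['force'].round(1))
fingers.command_gripper(.01,40); arm.dwell(.3)
s=observe(); print(s['opening'],s['force'].round(1),s['eef_pos'].round(4),s['t'])
c=snap('wrist'); pickle.dump(c,open('w5.pkl','wb')); save(c['frame'],'w5.png',1.5)
E
```

```text
[-0.2  0.   0.5]
[ 1.2 -0.   0.3]
0.028276382928565234 [-0.2  0.2  0.4]
0.024780698460283926 [-6.1 -0.4  5.9] [0.5208 0.0715 0.0562] 24.0083
```

View pics/w5.png

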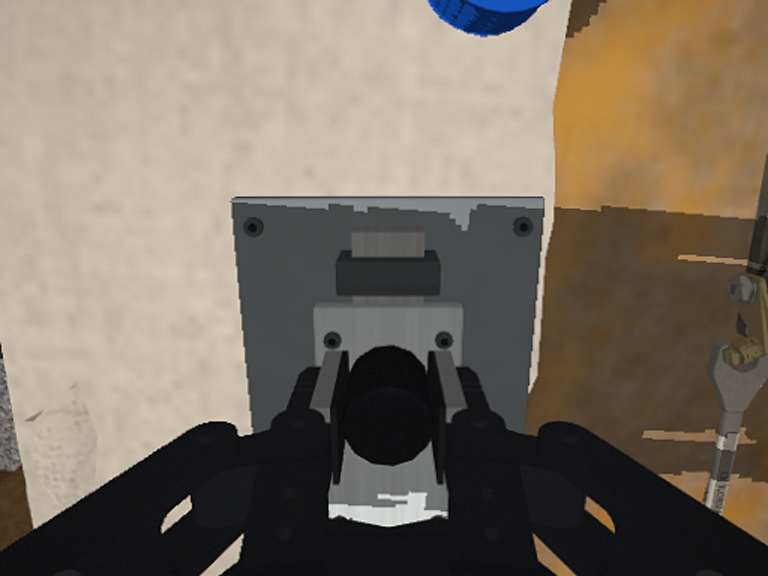

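The knob is held centred between the pads (390,410). Now I'll slide along the rail in steps, correcting side load and feeling for the ball.

```bash
cat > slide.py <<'E'
from h import *
d=np.array([.0762,-.9971,0]); n=np.array([.9971,.0762,0])
def rd(k=6):
    F=[];P=[]
    for _ in range(k):
        s=observe(); F.append(s['force']); P.append(s['eef_pos']); arm.dwell(.02)
    return np.mean(F,0),np.mean(P,0),s
def step(p0,t,lat,v=.05):
    arm.move_l(p0+d*t+n*lat,velocity=v); f,p,s=rd()
    lat+=np.clip(.00008*(f@n),-.0004,.0004)
    print('%.1f tcp %.1f along %.2f lat %.1f z %.1f  off %.2f t %.1f'%(t*1e3,(p-p0)@d*1e3,f@d,f@n,f[2],lat*1e3,s['t'])); return lat,f@d
E
python3 - <<'E'
from slide import *
import json
p0=np.array([.5215,.0715,.056]); lat=-.0004
for t in list(np.arange(.004,.094,.0075))+[.094,.096,.098,.099,.100,.101,.102]:
    lat,fa=step(p0,t,lat)
    if abs(fa)>9: print('stop');break
E
```

```text
4.0 tcp 3.6 along -2.38 lat -4.2 z 5.2  off -0.74 t 24.4
11.5 tcp 11.3 along -2.00 lat -3.4 z 4.9  off -1.01 t 24.8
19.0 tcp 19.0 along -1.52 lat -2.1 z 4.5  off -1.18 t 25.2
26.5 tcp 26.8 along -1.65 lat -0.7 z 4.1  off -1.23 t 25.6
34.0 tcp 34.3 along -1.53 lat 1.0 z 3.7  off -1.15 t 26.0
41.5 tcp 41.8 along -1.58 lat 2.4 z 4.0  off -0.96 t 26.4
49.0 tcp 49.2 along -1.33 lat 2.4 z 4.9  off -0.77 t 26.8
56.5 tcp 56.6 along -1.61 lat 2.1 z 5.3  off -0.60 t 27.2
64.0 tcp 64.1 along -2.24 lat 1.9 z 5.7  off -0.45 t 27.6
71.5 tcp 71.6 along -1.81 lat 1.6 z 5.5  off -0.32 t 28.0
79.0 tcp 79.1 along -1.69 lat 1.2 z 6.1  off -0.22 t 28.4
86.5 tcp 86.6 along -1.97 lat 0.6 z 6.2  off -0.18 t 28.8
94.0 tcp 94.1 along -1.88 lat 0.9 z 6.1  off -0.11 t 29.2
96.0 tcp 96.0 along -1.83 lat 0.9 z 6.6  off -0.03 t 29.5
98.0 tcp 98.0 along -1.52 lat 0.4 z 6.4  off -0.00 t 29.9
99.0 tcp 98.9 along -1.75 lat 0.4 z 6.5  off 0.03 t 30.2
100.0 tcp 99.9 along -1.67 lat -0.2 z 6.8  off 0.02 t 30.6
101.0 tcp 100.9 along -2.04 lat 0.5 z 6.5  off 0.05 t 30.9
102.0 tcp 101.9 along -1.71 lat -0.0 z 6.7  off 0.05 t 31.3
```

```bash
python3 - <<'E'
from slide import *
p0=np.array([.5215,.0715,.056]); lat=.00005; pk=-9
for t in np.arange(.1025,.1165,.0005):
    lat,fa=step(p0,t,lat); pk=max(pk,fa)
    if (pk>.8 and fa<-1.0) or fa<-4: print('stop');break
E
```

```text
102.5 tcp 102.4 along -2.20 lat 0.4 z 6.5  off 0.08 t 31.6
103.0 tcp 103.0 along -2.16 lat -0.3 z 6.9  off 0.06 t 32.0
103.5 tcp 103.7 along -1.52 lat 0.1 z 6.8  off 0.07 t 32.3
104.0 tcp 104.6 along 0.15 lat 0.2 z 6.2  off 0.08 t 32.7
104.5 tcp 106.2 along 3.14 lat 0.3 z 5.5  off 0.10 t 33.0
105.0 tcp 106.6 along 2.30 lat -0.3 z 6.2  off 0.08 t 33.4
105.5 tcp 106.9 along 1.81 lat -0.0 z 6.4  off 0.08 t 33.7
106.0 tcp 107.1 along 1.19 lat 0.2 z 6.2  off 0.09 t 34.1
106.5 tcp 107.4 along 0.49 lat 0.2 z 6.2  off 0.11 t 34.4
107.0 tcp 107.7 along 0.16 lat 0.3 z 6.5  off 0.13 t 34.8
107.5 tcp 108.0 along -0.16 lat -0.0 z 6.5  off 0.13 t 35.1
108.0 tcp 108.4 along -0.61 lat 0.4 z 6.3  off 0.16 t 35.5
108.5 tcp 108.8 along -1.27 lat -0.2 z 6.7  off 0.14 t 35.8
stop
```

The ball pulled ahead from about 103.7 mm (peak +3.1 N) and the pull has died away by 108.8 mm. I'll probe a little further to bracket the notch, then check visually.

```bash
python3 - <<'E'
from slide import *
p0=np.array([.5215,.0715,.056]); lat=.00012
for t in (.109,.1094):
    lat,fa=step(p0,t,lat)
    if fa<-4.0: break
c=snap('top'); e=snap('scene')
a=cv2.resize(c['frame'][185:245,270:400],(800,369),interpolation=3)
b=cv2.resize(e['frame'][120:240,280:440],(400,300),interpolation=3)
save(a,'top2.png'); 
s=observe(); print(s['opening'],s['force'].round(1),s['eef_pos'].round(4),s['t'])
save(np.vstack([cv2.resize(a,(640,295)),cv2.resize(e['frame'][145:235,285:435],(640,304),interpolation=3)[:,:640]]),'fin.png')
E
```

```text
109.0 tcp 109.0 along -1.39 lat -0.1 z 6.9  off 0.12 t 36.2
109.4 tcp 109.2 along -2.01 lat -0.0 z 6.6  off 0.12 t 36.5
0.024642521845843188 [-0.2  2.6  7. ] [ 0.5294 -0.0374  0.0562] 36.6583
```

View pics/fin.png

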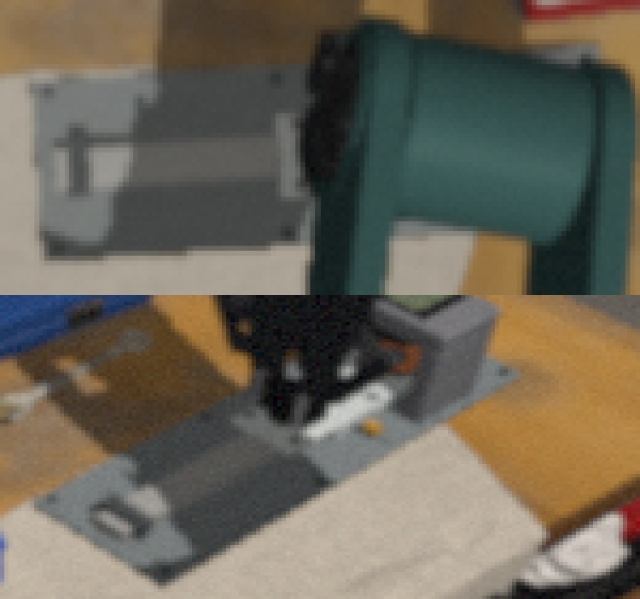

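```bash
python3 - <<'E'
from slide import *
import pickle
s0=pickle.load(open('scene.pkl','rb')); e=snap('scene')
def pl(c,box):
    f=c['frame'].astype(int); m=np.zeros(f.shape[:2],np.uint8); x0,y0,x1,y1=box
    m[y0:y1,x0:x1]=((f[:,:,0]-f[:,:,2]>55))[y0:y1,x0:x1]
    ys,xs=np.nonzero(m); uv=(xs.mean(),ys.mean()); p=onz(c,uv,.016); print(len(xs),np.round(uv,1),p.round(4)); return p
g=proj(s0,[.494,.0195,.016]).astype(int); print(g)
a=pl(s0,(g[0]-7,g[1]-7,g[0]+7,g[1]+7)); b=pl(e,(365,176,381,192)); print('moved mm',(b-a)@d*1e3)
print('line/notch along from plunger now', (np.array([.5263,-.0902,.014])-b)@d*1e3)
E
```

```text
[343 202]
7 [345.  203.3] [0.491  0.0184 0.016 ]
14 [371.8 183.6] [ 0.5001 -0.0911  0.016 ]
moved mm 109.8979865306825
line/notch along from plunger now 1.071511407085751
```

Vision agrees: the plunger moved about 110 mm and now stands about 1 mm from the notch line, inside the calibration error. Handing in.

```bash
python3 - <<'E'
from h import *
s=observe(); print(s['opening'],s['force'].round(1),s['t']); arm.hand_in()
E
```

```text
0.024749824706048792 [-0.5  1.7  6.5] 36.7083
the job is handed in; nothing more can be done
```

I moved the tall coil onto the tester's core pin, slid the shuttle to the notch, and handed in at t = 36.7 s with the gripper still on the knob. I got no verdict back.

- **Coil:** I lifted the coil nearer the robot straight up off its spindle and released it on the pin with the shuttle still at the rear. I felt about 4 N of contact at the predicted seat height. The close-up afterwards showed the pin in the bore and the coil seated. I had no view of the coil itself once it was in the head.
- **Shuttle:** It ran with about 2 N of drag. The spring ball pulled it ahead from about 104 mm of hand travel, peaking at about +3 N, and the pull had died away by about 109 mm, where I stopped. The scene camera puts the plunger's movement at about 110 mm and its distance from the notch at about 1 mm.
- **Grip:** The gripper is set to 40 N on the knob, the jaws read 24.7 mm, and a small steady vertical load of about 6.5 N remains on the wrist.
- **Disagreement:** The pull lasted about 5 mm, against the 3–4 mm you gave. The notch centre could therefore be up to about 1.5–2 mm short of where I stopped, which is still inside the 2.5 mm tolerance.
- **Not checked:** I did not look at the short coil or the loose bench parts again at the end. I felt no contact with them.

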